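# Reload a nest and show the finished flange to the inspection camera

### The job

Take the raw dull-grey flange plate out of the wooden infeed stand and stand it fully home in the empty blue nest, and let go of it. Then pick the finished bright flange with the brass boss out of its nest and hold it up to the inspection camera: boss towards the lens, centred on the lens axis 180 mm in front of the glass, its face square to the view (the camera looks somewhat downwards) and its top edge kept uppermost; finish while still holding it there, steady in the air. Do not touch the camera, and leave the other raw plate and the things lying about where they are.

Things in the scene. Friction and masses are not known exactly. Their poses are not given: they have to be found in the camera images.
- blank: raw flange plate to be loaded: plain solid dull-grey plate, 90 wide (its x) x 12 thick (its y) x 100 high (its z), about 280 g, standing on edge in the pocket of the wooden infeed stand, 75 of it above the stand. Origin: centre of the lower edge. It is the same either way round
- finished: finished flange: bright aluminium plate 90 wide (its x) x 12 thick (y) x 100 high (z), 220 g, with a 38 bore through its middle and on its +y face a round brass-coloured boss, 50 across, 4 high; the top 24 is flat on both faces. Stands in a blue nest, 75 of it showing, boss roughly towards the camera. Origin: centre of the lower edge, mid thickness
- boss (a point): centre of the bore in the front plane of the finished flange's boss: 10 along the flange's y and 50 up from its origin. Axes as the flange's
- nest_a: one of three blue blocks, 125 (its x) x 50 (y) x 35 high, fixed, with a pocket 95 (x) x 15 (y) in the middle of its top, 25 deep (floor 10 above the table). Origin: centre of the underside. The nests swap places between starts. This one is empty: the raw plate goes here, its lower edge then 10 above the table
- nest_b: one of three blue blocks, 125 (its x) x 50 (y) x 35 high, fixed, with a pocket 95 (x) x 15 (y) in the middle of its top, 25 deep (floor 10 above the table). Origin: centre of the underside. The nests swap places between starts. This one holds the finished flange
- nest_c: one of three blue blocks, 125 (its x) x 50 (y) x 35 high, fixed, with a pocket 95 (x) x 15 (y) in the middle of its top, 25 deep (floor 10 above the table). Origin: centre of the underside. The nests swap places between starts. This one holds another raw plate, which stays
- infeed: wooden infeed stand, same block and pocket as a nest (125 x 50 x 35 high, pocket 95 x 15 x 25 deep), fixed to the table. Holds the raw plate. Origin: centre of the underside
- lens (a point): centre of the inspection camera's front glass, about 260 to 290 above the table. The camera looks along this frame's -x (its +x points backwards into the camera), y is level to the side, z is the upward direction of its picture. The view is tipped down by 0.2 to 0.5 rad, differently at each start
- camera: inspection camera on a fixed column stand at the left: column 380 high, white head (55 x 50 x 50) with black lens and bright 68 ring light round the glass. Origin: on the table; the glass is over the point 23 along its +x when level, the foot (120 x 100) and column lie 20 to 140 along its +x, behind the glass. Do not touch
- spare: second raw plate, same as the first, standing in nest_c. Leave alone. Origin: centre of the lower edge
- oil: orange oil bottle, 56 diameter, 150 high, standing. Leave alone. Origin: centre of the underside
- can: metal can with blue label, 66 diameter, 120 high, standing. Leave alone. Origin: centre of the underside
- bearing: steel bearing ring lying flat, 62 diameter, 18 high. Leave alone. Origin: centre of the underside
- mallet: hammer lying on the table beyond the nests. Leave alone
- wrench: open wrench lying on the table near the robot. Leave alone
- pot: white plastic cup, 70 diameter, 70 high, standing. Leave alone. Origin: centre of the underside
Not all that is in view belongs to the job. Leave any green or purple look-alike of the blank alone.

How it is judged:
By the outcome, as a careful person would: the job done as asked, in the order asked, and still so for the second after the job is handed in, while the arm keeps its last pose, push and grip.
It also fails if it takes over 64 s, if anything falls off the work surface, if the arm or the gripper's body presses on something with over 40 N, if the wrist force passes 120 N, or if a joint passes its speed limit or range.

### The arm

A 6-joint arm with a two-finger parallel gripper is mounted at the origin on the work surface. World frame = base frame: x ahead of the robot, y to its left, z up, the work surface at z = 0. Lengths are in mm, angles in rad, forces in N, time in s.
With the tool pointing down it reaches from about 250 to 725 mm from the base axis. Payload 9.7 kg.
Tool frame: the origin (TCP) lies on the front face of the gripper's body, between the roots of the fingers; the fingertips stand env.tcp_to_tips ahead of it and the grasp point (between the pads) lies 54 mm ahead of it (env.tcp_to_tips is the distance from the TCP to the fingertips, in mm); z points along the fingers, y is the line along which they close (so a half turn about z gives the same grasp; the last joint's range is limited). The gripper opens to 85 mm and grips with 20 to 120 N. Pads are 22 mm wide; open, the fingers measure 114 mm over their backs; the gripper's body (76 mm by 85 mm) begins 54 mm behind the grasp point. The pads swing forward as they close: fully open they stand 13 mm farther back than shut.
Start: joints at [1.176, 0.087, 0.176, 1.66, 0, 1.571], TCP at [211.54, 507.689, 303.884] pointing down, gripper open.
Joint ranges: [-3.13, 3.13], [-0.85, 1.81], [-1.15, 1.24], [-2.2, 2.28], [-1.44, 1.52], [-3.14, 3.14]. Speed limits (rad/s): [2.22, 2.22, 2.57, 3.14, 3.14, 3.14].

### API

Orientations are given as a unit quaternion [x, y, z, w].
In Python, from cell import env gives the robot as it stands.
- The arm moves only by the tool arm_command, never from a script. Its argument "rows" is one flat list of numbers, 7 for each row, row after row: the turn, a rotation vector about the tool's x, y, z each as a share of 2 rad, from -1 to 1, then the shift along the tool's x, y, z each as a share of 0.12 m, from -1 to 1, then the opening, from -1 (shut) to 1 (fully open). In form: [rx, ry, rz, x, y, z, claw, rx, ry, rz, x, y, z, claw, ...]. A call has exactly 8 rows; each row is the pose to reach, as a shift and turn from the pose commanded when the call began, along the tool's axes at that moment; what a row does not reach only later rows make up. A row lasts 1/10 s, in which the tool goes at most 50 mm and 8.59 degrees, less where a joint would pass 70% of its speed; a pose out of reach is approached as far as the arm can. A call with a number of a shift or a turn outside -1 to 1 is refused whole. A call with a gripper value outside its range is refused whole. The fingers move at their own pace and stop on an object; "force" is the grip in N (left out, the last holds). Time passes only in rows, so rows that repeat a pose let the fingers close, or fill a call up. It gives the time, the measured TCP pose, the force, the opening and the grip force at its end, in the units of the state.
- env.observe(): the state, without advancing time (a new reading comes with each control period).
- env.capture(name): name is "scene" or "top"; returns a dict with "image" (480x640x3 uint8, red, green, blue), "fx", "fy", "cx", "cy" (pixels), "k1" (the pictures are not rectified: a ray, as slopes to the right and down, at radius r is drawn at 1 + k1 r^2 times it, then the intrinsics apply), "position" and "rotation" of the camera in the world. Camera axes: x right, y up, looking along -z (the intrinsics and any distortion apply to the point x, -y, -z); pixel columns grow to the right and rows downward; lengths in mm; the calibration is good to about 2 mm. A picture is of the moment at which its call begins. There is no depth.
- env.hand_in(): hands the job in; it is judged then, once.
The state is a dict: "time": time; "joint_positions": joint angles; "dq": joint speeds; "joint_torque": joint torques, N m; "position": TCP position; "orientation": TCP orientation; "wrist_force": force on the tool from outside, world axes, zero at the start; "ft_torque": the same for the moment, N m; "finger_gap": finger opening in mm; "grip_force": force on a finger pad.
Only numpy, scipy, OpenCV 4.12 (cv2) and the standard library are available. Lean on these libraries where they do the work, as an engineer would, in place of code of your own. Each camera call takes 0.05 s, during which the arm holds its last target. There are 200 camera calls.

## Working session

There is one attempt and no reset: what is moved stays moved. The work goes in short steps, Python scripts to look and compute and a tool call to move; the robot and the scene stay as the last step left them, time stands still between calls to the robot, and variables do not carry over. Pictures are saved under pics/ and viewed, at most 10 in all, crops included, and the job is handed in when it is done.

Besides the shell and the picture viewer there is one more tool, called by a JSON object that holds its "method" and its "body". arm_command: Moves the arm, as the interface text tells. Its arguments: {"type":"object","properties":{"rows":{"type":"array","items":{"type":"number"}},"force":{"type":"number"}},"required":["rows"]}

```bash
ls; mkdir -p pics; python3 - <<'E'
from cell import env
import cv2,numpy as np
print(env.observe(), env.tcp_to_tips)
for n in("scene","top"):
    c=env.capture(n); im=c.pop("image"); print(n,c)
    cv2.imwrite(f"pics/{n}0.png",im[:,:,::-1])
    np.savez(f"{n}0.npz",image=im,**c)
E
```

```text
pics
{'time': 0.0, 'joint_positions': array([ 1.17597187e+00,  8.74319148e-02,  1.75159992e-01,  1.65978995e+00,
       -8.32305055e-06,  1.57079940e+00]), 'dq': array([-0.00126865, -0.00015551, -0.00062776,  0.00063729, -0.0006879 ,
       -0.00030798]), 'joint_torque': array([ 9.79873512e-04, -5.20388138e+01,  4.64802253e+01,  1.63606089e-02,
        9.59335011e-05,  2.07424861e-06]), 'position': array([211.50851791, 507.56818232, 303.21175598]), 'orientation': array([ 1.96133944e-01,  9.80576910e-01, -6.21301244e-04, -1.20026077e-04]), 'wrist_force': array([-0.4333202 ,  0.06227231, -0.55051705]), 'ft_torque': array([0.01734125, 0.0729405 , 0.0060064 ]), 'grip_force': 0.0, 'finger_gap': 85.46673414808997} 72.6
scene {'fx': 438.88408861489256, 'fy': 438.88408861489256, 'cx': 323.861042553966, 'cy': 243.91181589718408, 'k1': -0.06509227874282782, 'position': array([ 869.2306192 , -568.07920859,  962.71898642]), 'rotation': array([0.3432884 , 0.08596748, 0.25354434, 0.90026548])}
top {'fx': 530.5102675365196, 'fy': 530.5102675365196, 'cx': 320.1439791295943, 'cy': 240.81044087613128, 'k1': 0.00905798555912026, 'position': array([ 286.93137622,    7.33965882, 1547.48778222]), 'rotation': array([-0.07359848,  0.05804345,  0.71365571, -0.69419719])}
```

View pics/scene0.png

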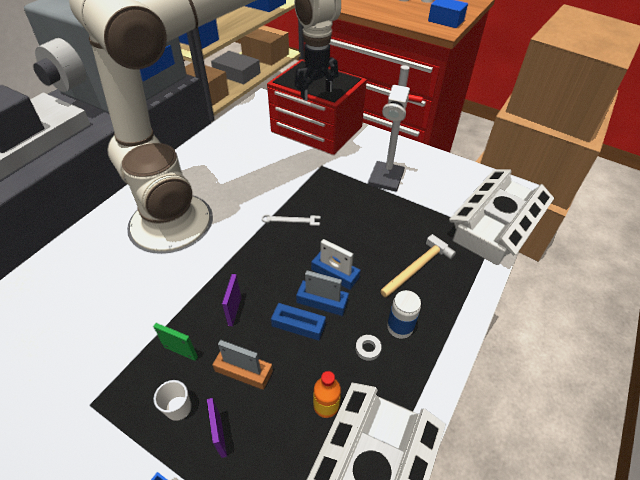

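View pics/top0.png

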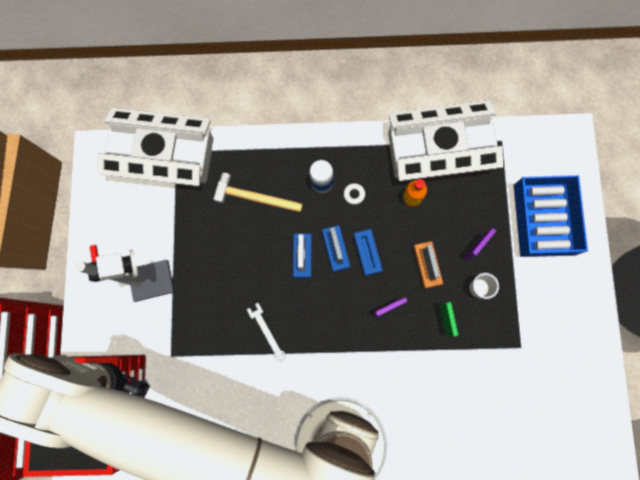

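The top view shows, from left to right, the finished flange in its nest at (302,255), the spare at (337,247), the empty nest at (368,252) and the orange infeed with a grey plate at (428,264). The inspection camera is at (118,265). The green plate at (450,320) and the purple ones at (483,243) and (391,306) are decoys. I'll enlarge both views to confirm.

```bash
cat > h.py <<'E'
import numpy as np,cv2
from scipy.spatial.transform import Rotation as R
def load(f): return dict(np.load(f))
def ray(c,p):
    p=np.atleast_2d(np.array(p,float))
    d=(p-[c['cx'],c['cy']])/[c['fx'],c['fy']]; u=d.copy()
    for _ in range(20): u=d/(1+c['k1']*(u**2).sum(1,keepdims=True))
    v=np.c_[u[:,0],-u[:,1],-np.ones(len(u))]
    return R.from_quat(c['rotation']).apply(v)
def onz(c,p,z):
    v=ray(c,p); return c['position']+v*((z-c['position'][2])/v[:,2])[:,None]
def proj(c,P):
    q=R.from_quat(c['rotation']).inv().apply(np.atleast_2d(P)-c['position'])
    u=np.c_[q[:,0],-q[:,1]]/-q[:,2:]; u=u*(1+c['k1']*(u**2).sum(1,keepdims=True))
    return u*[c['fx'],c['fy']]+[c['cx'],c['cy']]
def tri(c1,p1,c2,p2):
    a=ray(c1,p1)[0];b=ray(c2,p2)[0];a/=np.linalg.norm(a);b/=np.linalg.norm(b)
    s=np.linalg.lstsq(np.c_[a,-b],c2['position']-c1['position'],rcond=None)[0]
    A=c1['position']+s[0]*a;B=c2['position']+s[1]*b
    return (A+B)/2,np.linalg.norm(A-B)
E
python3 - <<'E'
from h import *
t=load('top0.npz');s=load('scene0.npz')
a=cv2.resize(t['image'][222:297,285:445],None,fx=5,fy=5,interpolation=cv2.INTER_CUBIC)
cv2.imwrite('pics/ct.png',a[:,:,::-1])
b=cv2.resize(s['image'][232:392,205:375],None,fx=3.5,fy=3.5,interpolation=cv2.INTER_CUBIC)
cv2.imwrite('pics/cs.png',b[:,:,::-1])
c=np.vstack([cv2.resize(t['image'][235:300,75:185],None,fx=5,fy=4.5,interpolation=cv2.INTER_CUBIC),cv2.resize(s['image'][60:195,365:440],(550,290)[::1],interpolation=cv2.INTER_CUBIC)])
cv2.imwrite('pics/cc.png',c[:,:,::-1])
h=cv2.cvtColor(t['image'],cv2.COLOR_RGB2HSV)
for n,lo,hi in(('blue',(100,120,60),(125,255,255)),('orange',(8,100,80),(20,255,255))):
    m=cv2.inRange(h,lo,hi)
    for k in cv2.findContours(m,cv2.RETR_EXTERNAL,cv2.CHAIN_APPROX_NONE)[0]:
        if 300<cv2.contourArea(k)<2500: 
            r=cv2.minAreaRect(k);B=cv2.boxPoints(r);print(n,np.round(r[0]),cv2.contourArea(k));P=onz(t,B,35)[:,:2];print(P.round().tolist(),P.mean(0).round(1))
E
```

```text
blue [302. 255.] 473.0
[[598.0, 119.0], [597.0, 63.0], [468.0, 66.0], [470.0, 121.0]] [533.1  92. ]
blue [368. 252.] 821.5
[[594.0, -57.0], [607.0, -112.0], [479.0, -141.0], [466.0, -86.0]] [536.4 -99. ]
blue [336. 248.] 549.0
[[608.0, 35.0], [621.0, -20.0], [492.0, -49.0], [479.0, 6.0]] [550.2  -7. ]
orange [428. 264.] 855.5
[[555.0, -230.0], [568.0, -286.0], [437.0, -310.0], [425.0, -255.0]] [ 496.2 -270.3]
```

View pics/ct.png

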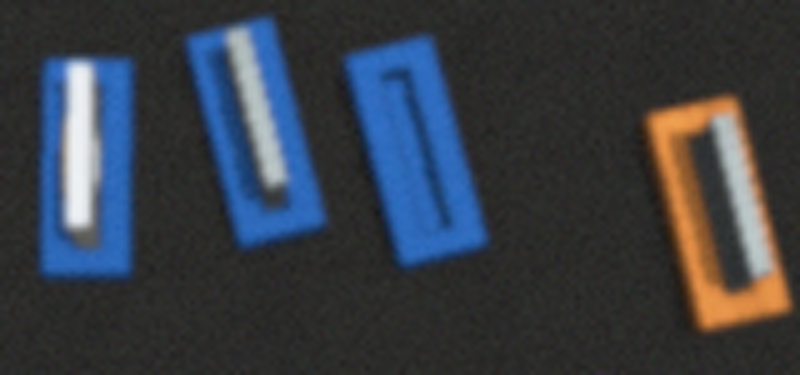

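View pics/cs.png

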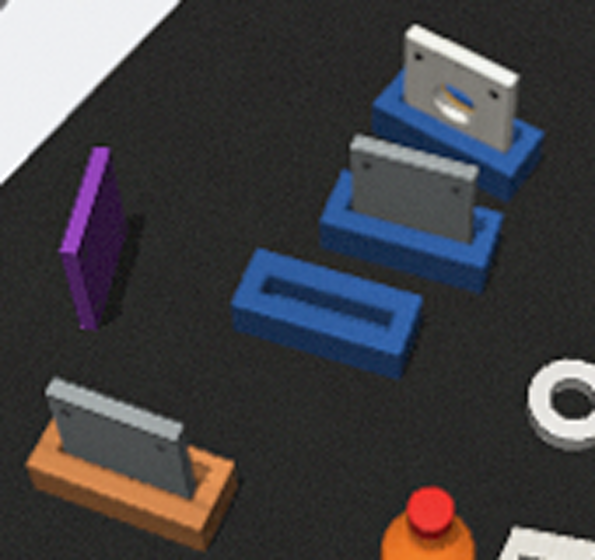

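View pics/cc.png

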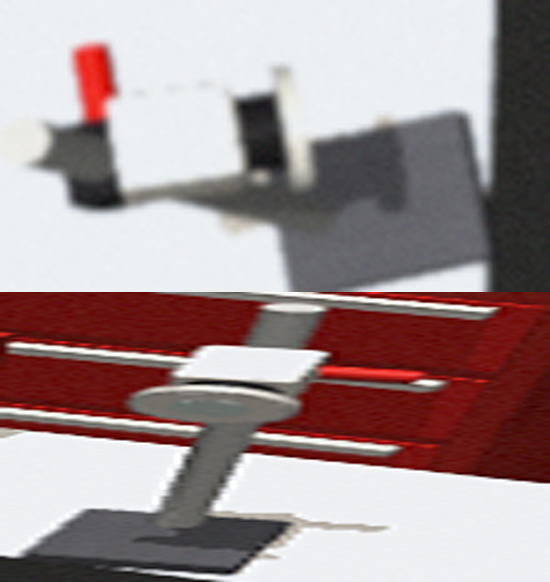

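```bash
cat > meas.py <<'E'
from h import *
def up(c,box,k):
    x0,y0,x1,y1=box
    return cv2.resize(c['image'][y0:y1,x0:x1],None,fx=k,fy=k,interpolation=cv2.INTER_CUBIC)
def rect(c,mask,box,k,z):
    ks=max(cv2.findContours(mask,cv2.RETR_EXTERNAL,cv2.CHAIN_APPROX_NONE)[0],key=cv2.contourArea)[:,0]
    px=(ks+.5)/k-.5+[box[0],box[1]]
    P=onz(c,px,z)[:,:2]; r=cv2.minAreaRect(P.astype(np.float32))
    B=cv2.boxPoints(r); e=B[1]-B[0] if np.linalg.norm(B[1]-B[0])>np.linalg.norm(B[2]-B[1]) else B[2]-B[1]
    a=np.arctan2(e[1],e[0]); a=(a+np.pi/2)%np.pi-np.pi/2
    m=cv2.moments(ks.astype(np.float32)); cp=np.array([m['m10'],m['m01']])/m['m00']
    cp=(cp+.5)/k-.5+[box[0],box[1]]
    return np.array(r[0]),sorted(r[1]),a,cp
E
python3 - <<'E'
from meas import *
t=load('top0.npz');s=load('scene0.npz')
k=6
T={'fin':(290,228,316,282),'spare':(320,222,352,274),'nestA':(352,226,386,278),'inf':(411,238,446,292)}
S={'fin':(308,236,363,292),'spare':(294,267,352,318),'nestA':(269,301,328,340),'inf':(210,337,275,390)}
for n in T:
  for v,c,bx in(('top',t,T[n]),('scene',s,S[n])):
    im=up(c,bx,k); h=cv2.cvtColor(im,cv2.COLOR_RGB2HSV); H,Sa,V=[h[...,i] for i in range(3)]
    col=((Sa>110)&((H>95)&(H<130) if n!='inf' else (H<25)))
    g=(Sa<70)
    if v=='scene' : print(n,'Vcol',np.percentile(V[col&(V>50)],[10,30,50,70,90]),'Vg',np.percentile(V[g&(V>60)],[10,30,50,70,90]))
    else:
        print(n,v,*[np.round(x,2) for x in rect(c,((col&(V>75))*255).astype(np.uint8),bx,k,35)])
        if n!='nestA': print('   plate',*[np.round(x,2) for x in rect(c,((g&(V>(200 if n=='fin' else 125)))*255).astype(np.uint8),bx,k,110)])
a=np.hstack([up(s,(377,85,417,125),10),up(t,(100,245,140,285),10)])
cv2.imwrite('pics/ring.png',a[:,:,::-1])
E
```

```text
fin top [532.87  90.69] [ 56.46 130.77] -0.03 [302.49 256.62]
   plate [534.03  90.67] [13.1  90.25] -0.02 [300.33 250.2 ]
fin Vcol [ 68.  77. 119. 158. 165.] Vg [ 78.  83. 123. 129. 206.]
spare top [550.9   -7.34] [ 56.05 131.66] 0.22 [335.74 249.29]
   plate [551.8   -6.92] [13.03 91.86] 0.23 [335.75 242.99]
spare Vcol [ 73.  79. 121. 160. 166.] Vg [ 76.  79.  81.  98. 162.]
nestA top [537.1  -99.34] [ 56.61 131.66] 0.23 [367.77 251.78]
nestA Vcol [ 75.  79. 115. 159. 165.] Vg [61.  61.2 62.  62.8 63.6]
inf top [ 496.04 -270.18] [ 58.5  132.79] 0.19 [428.18 264.22]
   plate [ 494.46 -270.5 ] [14.36 91.05] 0.21 [433.08 260.65]
inf Vcol [ 85. 106. 169. 208. 216.] Vg [ 75.  79.  80.  92. 171.]
```

View pics/ring.png

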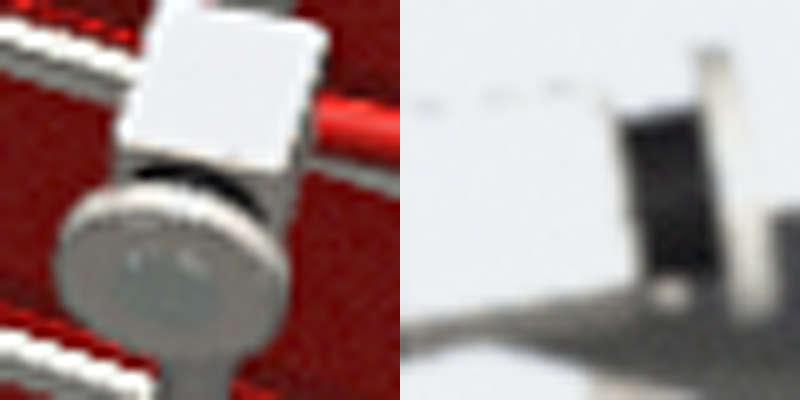

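Left half: the ring's front face in the scene view is centred near (394.2,112.5) with a bright rim above. Right half: in the top view the ring is nearly edge-on, its ends at about (131.4,249.7) and (135.5,276.5). The three nests match the description: the left holds the plate with bore and brass boss, the middle is occupied by the spare, the right is empty. The grey plate in the orange stand is the blank.

```bash
python3 - <<'E'
from meas import *
t=load('top0.npz');s=load('scene0.npz')
k=6
S={'fin':(308,236,363,292),'spare':(294,267,352,318),'nestA':(269,301,328,340),'inf':(210,337,275,390)}
Tp={'fin':(534.03,90.67),'inf':(494.46,-270.5),'spare':(551.8,-6.92)}
Tn={'fin':(532.87,90.69,-.03),'nestA':(537.1,-99.34,.23),'inf':(496,-270.2,.2),'spare':(550.9,-7.34,.22)}
for n in S:
    c,bx=s,S[n]
    im=up(c,bx,k); h=cv2.cvtColor(im,cv2.COLOR_RGB2HSV); H,Sa,V=[h[...,i] for i in range(3)]
    col=((Sa>110)&((H>95)&(H<130)&(V>140) if n!='inf' else (H<25)&(V>185)))
    r=rect(c,(col*255).astype(np.uint8),bx,k,35); print(n,'scene nest',*[np.round(x,2) for x in r])
    # top view nest correction
    cx,cy,a=Tn[n]; ex=np.array([np.cos(a),np.sin(a)]);ey=np.array([-ex[1],ex[0]]);f=35/1547.5
    d=np.array([cx-287,cy-7])*f
    sh=0
    for e,L in((ex,62.5),(ey,25)):
        q=d@e; sh=sh+e*np.sign(q)*max(abs(q)-L*f,0)/2
    tn=np.array([cx,cy])+sh; print('   top nest corrected',tn.round(1))
    p1=proj(t,[*tn,35])[0]; p2=proj(s,[*r[0],35])[0]; X,g=tri(t,p1,s,p2);print('   tri',X.round(1),g.round(1))
    if n!='nestA':
        g=(Sa<70)&(V>(175 if n=='fin' else 140))
        r=rect(c,(g*255).astype(np.uint8),bx,k,110); print('   scene plate',*[np.round(x,2) for x in r])
        X,gp=tri(t,proj(t,[*Tp[n],110])[0],s,proj(s,[*r[0],110])[0]);print('   tri',X.round(1),gp.round(1))
# ring
im=up(s,(377,85,417,125),10);h=cv2.cvtColor(im,cv2.COLOR_RGB2HSV).astype(int)
pts=[]
for th in np.arange(0,360,4):
    if 55<th<115: continue
    for r in np.arange(60,140):
        x=168+r*np.cos(np.radians(th));y=278+r*np.sin(np.radians(th))
        q=h[int(y),int(x)]
        if q[1]>80 or q[2]>178 or q[2]<85: pts.append((x,y));break
pts=np.array(pts,np.float32)
el=cv2.fitEllipse(pts);print('ell',el,len(pts))
th=np.linspace(0,2*np.pi,60,endpoint=False);A=np.radians(el[2]);a,b=np.array(el[1])/2
E=np.c_[el[0][0]+a*np.cos(th)*np.cos(A)-b*np.sin(th)*np.sin(A),el[0][1]+a*np.cos(th)*np.sin(A)+b*np.sin(th)*np.cos(A)]
v=ray(s,(E+.5)/10-.5+[377,85]); m=v.mean(0);m/=np.linalg.norm(m)
M=np.c_[v[:,0]**2,v[:,1]**2,v[:,2]**2,2*v[:,0]*v[:,1],2*v[:,0]*v[:,2],2*v[:,1]*v[:,2]]
M/=np.linalg.norm(v,axis=1)[:,None]**2
q=np.linalg.svd(M)[2][-1]; Q=np.array([[q[0],q[3],q[4]],[q[3],q[1],q[5]],[q[4],q[5],q[2]]])
w,U=np.linalg.eigh(Q)
if (w>0).sum()==1: w,U=np.linalg.eigh(-Q)
l3,l2,l1=w; e3,e2,e1=U.T   # l1>=l2>0>l3
for sg in(1,-1):
    n=np.sqrt((l2-l3)/(l1-l3))*e3+sg*np.sqrt((l1-l2)/(l1-l3))*e1
    C=np.sqrt((l1-l2)/(l1-l3))*sg*l3*e1*0+0
    if n@m>0:n=-n
    z0=34*np.sqrt(-l1*l3)/l2; # plane distance
    # centre: mean of ellipse rays hit plane n.X=-z0
    X=v*((-34*np.sqrt(-l1*l3)/l2)/(v@n))[:,None]
    c0=X.mean(0); rad=np.linalg.norm(X-c0,axis=1); 
    c0=c0*34/rad.mean()
    print('n',n.round(3),'c',(s['position']+c0).round(1),rad.mean(),rad.std(),'pitch',np.arcsin(-n[2]),'yaw',np.arctan2(n[1],n[0]))
P=[(131.4-.05,249.65),(135.5,276.5)]
W=onz(t,P,275);print('top ring ends',W.round(1),np.linalg.norm(W[0]-W[1]),W.mean(0).round(1))
print(tri(t,np.mean(P,0),s,(np.array(el[0])+.5)/10-.5+[377,85]))
E
```

```text
fin scene nest [528.46  92.84] [ 48.69 123.78] -0.03 [335.63 269.29]
   top nest corrected [534.9  91.4]
   tri [532.3  89.7  41.5] 4.1
   scene plate [528.65  92.16] [14.01 90.79] -0.02 [336.51 247.56]
   tri [531.9  89.4 115.2] 3.2
spare scene nest [546.44  -5.59] [ 48.98 124.03] 0.23 [322.03 297.21]
   top nest corrected [553.1  -7.4]
   tri [550.3  -8.6  42.2] 3.9
   scene plate [547.33  -6.5 ] [11.87 89.07] 0.23 [322.94 276.52]
   tri [549.9  -7.9 113.8] 3.1
nestA scene nest [532.48 -97.4 ] [ 49.64 124.03] 0.22 [298.28 317.76]
   top nest corrected [ 539.2 -100.4]
   tri [ 536.6 -100.8   43.7] 2.9
inf scene nest [ 491.89 -268.8 ] [ 49.3  124.53] 0.19 [242.87 369.43]
   top nest corrected [ 497.6 -273.2]
   tri [ 496.  -271.7   44.6] 0.7
   scene plate [ 491.17 -269.3 ] [11.2  88.64] 0.19 [237.18 348.5 ]
   tri [ 493.4 -270.2  114. ] 1.4
ell ((169.49734497070312, 285.2010498046875), (145.089599609375, 250.3101043701172), 105.00094604492188) 75
n [ 0.203 -0.888 -0.412] c [500.2 437.  313.2] 0.08013085085692269 0.0007709574381215823 pitch 0.42438223651262647 yaw -1.3460922949609477
n [ 0.127 -0.01   0.992] c [500.1 437.3 313.6] 0.08013715235648666 0.0005077019185526672 pitch -1.4433668752092106 yaw -0.07595661030360462
top ring ends [[519.2 495.9 275. ]
 [452.6 483.1 275. ]] 67.80177484937187 [485.9 489.5 275. ]
(array([483.50126476, 485.77959213, 282.77994239]), np.float64(2.417459401509482))
```

The measurements agree in both views: heights triangulate to 114/115 against the stated 110, and about 42 against 35. That is a small common calibration bias, so I'll average the two views on the known planes.

- **Blank:** (493,-270), yaw 0.20
- **Nest A:** (536,-99), yaw 0.225
- **Flange:** (531.5,91.5), yaw -0.025

First move: set off towards the blank.

{"method": "arm_command", "body": {"rows": [0,0,-0.04,-0.1,-0.1,0,0.2,0,0,-0.08,-0.2,-0.21,0,0.2,0,0,-0.12,-0.3,-0.32,0,0.2,0,0,-0.15,-0.4,-0.43,0,0.2,0,0,-0.19,-0.5,-0.54,0,0.2,0,0,-0.23,-0.6,-0.65,0,0.2,0,0,-0.27,-0.7,-0.75,0,0.2,0,0,-0.297,-0.78,-0.85,0,0.2], "force": 60}}

```text
time: 0.9
position: [258.9, 376.7, 303.5]
orientation: [-0.101, 0.995, -0.0, -0.0]
wrist_force: [0.2, 0.3, -0.1]
finger_gap: 51.2
grip_force: 0.0
```

```bash
python3 - <<'E'
from cell import env
o=env.observe();print(o['joint_positions'].round(3),o['orientation'].round(4),o['position'].round(1),o['finger_gap'])
E
```

```text
[ 0.969 -0.133 -0.041  1.664 -0.     0.767] [-1.009e-01  9.949e-01 -3.000e-04 -2.000e-04] [258.9 376.7 303.5] 51.2243832193165
```

{"method": "arm_command", "body": {"rows": [0,0,0,-0.02,-0.12,0.015,0.2,0,0,0,-0.035,-0.24,0.03,0.2,0,0,0,-0.05,-0.36,0.045,0.2,0,0,0,-0.07,-0.48,0.06,0.2,0,0,0,-0.09,-0.6,0.075,0.2,0,0,0,-0.105,-0.72,0.09,0.2,0,0,0,-0.12,-0.84,0.1,0.2,0,0,0,-0.14,-0.94,0.115,0.2]}}

```text
time: 1.7
position: [297.8, 269.1, 290.0]
orientation: [-0.099, 0.995, 0.0, 0.0]
wrist_force: [-0.0, -0.2, 0.2]
finger_gap: 51.5
grip_force: 0.0
```

{"method": "arm_command", "body": {"rows": [0,0,0,-0.02,-0.12,0.015,0.2,0,0,0,-0.035,-0.24,0.03,0.2,0,0,0,-0.05,-0.36,0.045,0.2,0,0,0,-0.07,-0.48,0.06,0.2,0,0,0,-0.09,-0.6,0.075,0.2,0,0,0,-0.105,-0.72,0.09,0.2,0,0,0,-0.12,-0.84,0.1,0.2,0,0,0,-0.14,-0.94,0.115,0.2]}}

```text
time: 2.5
position: [336.5, 162.0, 276.2]
orientation: [-0.099, 0.995, 0.0, 0.0]
wrist_force: [0.2, -0.7, -0.3]
finger_gap: 51.2
grip_force: 0.0
```

{"method": "arm_command", "body": {"rows": [0,0,0,-0.02,-0.12,0.015,0.2,0,0,0,-0.035,-0.24,0.03,0.2,0,0,0,-0.05,-0.36,0.045,0.2,0,0,0,-0.07,-0.48,0.06,0.2,0,0,0,-0.09,-0.6,0.075,0.2,0,0,0,-0.105,-0.72,0.09,0.2,0,0,0,-0.12,-0.84,0.1,0.2,0,0,0,-0.14,-0.94,0.115,0.2]}}

```text
time: 3.3
position: [375.2, 54.7, 262.3]
orientation: [-0.099, 0.995, -0.0, 0.0]
wrist_force: [0.5, 0.1, -0.1]
finger_gap: 51.2
grip_force: 0.0
```

{"method": "arm_command", "body": {"rows": [0,0,0,-0.02,-0.12,0.015,0.2,0,0,0,-0.035,-0.24,0.03,0.2,0,0,0,-0.05,-0.36,0.045,0.2,0,0,0,-0.07,-0.48,0.06,0.2,0,0,0,-0.09,-0.6,0.075,0.2,0,0,0,-0.105,-0.72,0.09,0.2,0,0,0,-0.12,-0.84,0.1,0.2,0,0,0,-0.14,-0.94,0.115,0.2]}}

```text
time: 4.1
position: [413.9, -52.6, 248.5]
orientation: [-0.099, 0.995, -0.0, 0.0]
wrist_force: [0.1, -0.2, 0.2]
finger_gap: 51.0
grip_force: 0.0
```

{"method": "arm_command", "body": {"rows": [0,0,0,-0.02,-0.12,0.015,0.2,0,0,0,-0.035,-0.24,0.03,0.2,0,0,0,-0.05,-0.36,0.045,0.2,0,0,0,-0.07,-0.48,0.06,0.2,0,0,0,-0.09,-0.6,0.075,0.2,0,0,0,-0.105,-0.72,0.09,0.2,0,0,0,-0.12,-0.84,0.1,0.2,0,0,0,-0.14,-0.94,0.115,0.2]}}

```text
time: 4.9
position: [453.0, -159.9, 234.8]
orientation: [-0.099, 0.995, -0.0, -0.0]
wrist_force: [0.0, -0.1, 0.8]
finger_gap: 51.1
grip_force: 0.0
```

```bash
cat >> h.py <<'E'
def go(o,P,Rm):
    "shares from current pose o to TCP P, rotation Rm"
    R0=R.from_quat(o['orientation']); 
    sh=R0.inv().apply(np.array(P)-o['position'])/120; rt=(R0.inv()*Rm).as_rotvec()/2
    return rt.round(3),sh.round(3)
def down(yaw): # tool down, tool y at yaw
    s,c=np.sin(yaw),np.cos(yaw); return R.from_matrix(np.array([[-s,c,0],[c,s,0],[0,0,-1.]]).T.T)
E
python3 - <<'E'
from cell import env; from h import *
o=env.observe();print(o['joint_positions'].round(3),o['position'].round(1),go(o,[492.8,-269.9,154],down(1.7708+0)),down(1.77).as_quat(),o['orientation'])
E
```

```text
[-0.339 -0.094 -0.138  1.527 -0.    -0.538] [ 453.  -159.9  234.8] (array([-0.   , -0.   , -0.001]), array([-0.144, -0.964,  0.673])) [-0.09943723  0.99504384  0.          0.        ] [-9.92528213e-02  9.95062248e-01 -1.20477774e-05 -1.19570709e-06]
```

{"method": "arm_command", "body": {"rows": [0,0,0,-0.02,-0.12,0,0.2,0,0,0,-0.04,-0.25,0,0.2,0,0,0,-0.06,-0.4,0,0.2,0,0,0,-0.08,-0.55,0,0.2,0,0,0,-0.1,-0.7,0,0.2,0,0,0,-0.12,-0.83,0,0.2,0,0,0,-0.145,-0.92,0,0.2,0,0,0,-0.145,-0.965,0,0.2]}}

```text
time: 5.7
position: [493.1, -269.8, 234.6]
orientation: [-0.099, 0.995, 0.0, -0.0]
wrist_force: [0.0, 0.5, 0.8]
finger_gap: 51.2
grip_force: 0.0
```

```bash
python3 - <<'E'
from cell import env; from h import *
o=env.observe();print(o['position'],go(o,[492.8,-269.9,154],down(1.7708)))
a=[]
for n,(x,y,w,h_) in(("top",(385,215,80,80)),("scene",(195,310,100,100))):
    c=env.capture(n); np.savez(n+'1.npz',**c); a.append(cv2.resize(c['image'][y:y+h_,x:x+w],(400,400),interpolation=cv2.INTER_CUBIC))
cv2.imwrite('pics/pre.png',np.hstack(a)[:,:,::-1])
E
```

```text
[ 493.05904679 -269.8092702   234.56045065] (array([ 0.   , -0.   , -0.001]), array([ 0.002, -0.001,  0.671]))
```

View pics/pre.png

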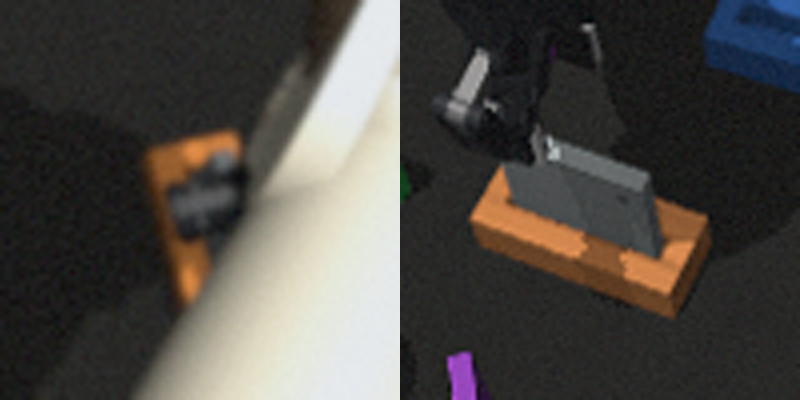

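The gripper stands above the grey plate, with open fingers at about (530,150) in the scene crop straddling its line. Going down, then closing.

{"method": "arm_command", "body": {"rows": [0,0,0,0,0,0.1,0.2,0,0,0,0,0,0.2,0.2,0,0,0,0,0,0.3,0.2,0,0,0,0,0,0.4,0.2,0,0,0,0,0,0.5,0.2,0,0,0,0,0,0.6,0.2,0,0,0,0,0,0.65,0.2,0,0,0,0,0,0.67,0.2]}}

```text
time: 6.6
position: [492.4, -268.6, 153.6]
orientation: [-0.099, 0.995, 0.0, -0.0]
wrist_force: [-0.1, 1.0, -0.2]
finger_gap: 51.4
grip_force: 0.0
```

{"method": "arm_command", "body": {"rows": [0,0,0,0,0,0,-0.2,0,0,0,0,0,0,-0.4,0,0,0,0,0,0,-0.6,0,0,0,0,0,0,-0.8,0,0,0,0,0,0,-1,0,0,0,0,0,0,-1,0,0,0,0,0,0,-1,0,0,0,0,0,0,-1], "force": 60}}

```text
time: 7.4
position: [492.9, -268.8, 155.2]
orientation: [-0.1, 0.995, -0.0, 0.001]
wrist_force: [0.3, 1.1, 5.9]
finger_gap: 11.0
grip_force: 59.8
```

{"method": "arm_command", "body": {"rows": [0,0,0,0,0,-0.03,-1,0,0,0,0,0,-0.08,-1,0,0,0,0,0,-0.15,-1,0,0,0,0,0,-0.25,-1,0,0,0,0,0,-0.35,-1,0,0,0,0,0,-0.45,-1,0,0,0,0,0,-0.5,-1,0,0,0,0,0,-0.5,-1]}}

```text
time: 8.2
position: [493.0, -269.0, 215.9]
orientation: [-0.099, 0.995, -0.001, 0.001]
wrist_force: [0.0, -0.7, -3.2]
finger_gap: 10.9
grip_force: 58.6
```

```bash
python3 - <<'E'
from cell import env; from h import *
o=env.observe();print(o['position'],o['wrist_force'],go(o,[535.9,-98.9,215],down(1.7708+.025)))
E
```

```text
[ 493.00274267 -268.95760699  215.85577478] [ 1.00992891e-03 -6.56656578e-01 -3.16081321e+00] (array([-0.001,  0.001, -0.013]), array([-0.631,  1.318,  0.006]))
```

{"method": "arm_command", "body": {"rows": [0,0,0,-0.03,0.05,0,-1,0,0,0,-0.07,0.14,0,-1,0,0,0,-0.11,0.23,0,-1,0,0,0,-0.15,0.32,0,-1,0,0,0,-0.19,0.41,0,-1,0,0,0,-0.24,0.5,0,-1,0,0,0,-0.28,0.58,0,-1,0,0,0,-0.31,0.66,0,-1]}}

```text
time: 9.0
position: [513.7, -182.7, 214.5]
orientation: [-0.1, 0.995, -0.0, 0.0]
wrist_force: [-0.1, 1.1, -3.9]
finger_gap: 10.9
grip_force: 58.5
```

{"method": "arm_command", "body": {"rows": [0,0,-0.002,-0.04,0.09,0,-1,0,0,-0.004,-0.09,0.18,0,-1,0,0,-0.006,-0.14,0.3,0,-1,0,0,-0.008,-0.19,0.4,0,-1,0,0,-0.01,-0.24,0.5,0,-1,0,0,-0.012,-0.28,0.6,0,-1,0,0,-0.013,-0.32,0.64,0,-1,0,0,-0.013,-0.32,0.658,0,-1]}}

```text
time: 9.8
position: [535.9, -98.0, 214.4]
orientation: [-0.113, 0.994, -0.0, 0.0]
wrist_force: [-0.4, -0.3, -3.3]
finger_gap: 11.1
grip_force: 58.6
```

```bash
python3 - <<'E'
from cell import env; from meas import *
o=env.observe();print(o['position'],o['wrist_force'],go(o,[535.9,-98.9,215],down(1.7708+.025)))
c=env.capture('scene');np.savez('scene2.npz',**c)
cv2.imwrite('pics/s2.png',up(c,(240,230,360,350),5)[:,:,::-1])
E
```

```text
[535.87169913 -98.00653219 214.41408349] [-0.41107433 -0.27492468 -3.29439952] (array([-0.   ,  0.   ,  0.001]), array([ 0.001, -0.007, -0.005]))
```

View pics/s2.png

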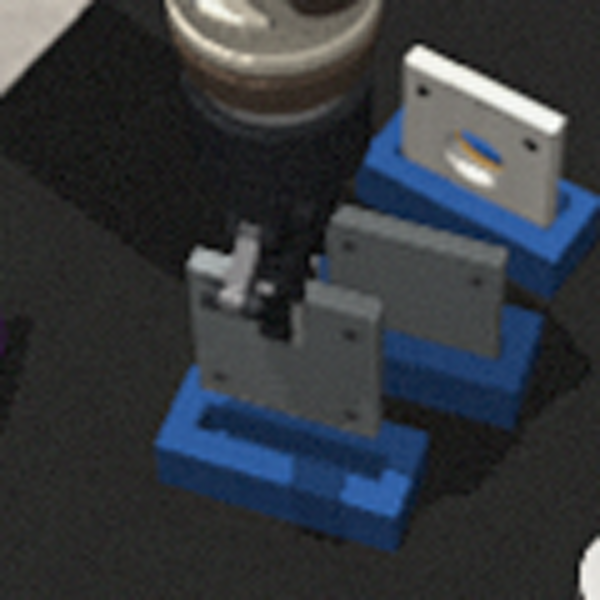

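```bash
python3 - <<'E'
from h import *
c=load('scene2.npz')
f=lambda u,v:((u+.5)/5-.5+240,(v+.5)/5-.5+230)
for z in (68,70): 
    P=onz(c,[f(202,386),f(380,437)],z); m=P.mean(0); d=P[1]-P[0]; print(P.round(1),np.linalg.norm(d),np.arctan2(d[1],d[0]))
    n=np.array([-d[1],d[0]])/np.linalg.norm(d[:2]); print('centre',m[:2]+6*n)
P=onz(c,[f(215,404),f(402,458),f(388,478),f(200,424)],35);print(P.round(1))
# top corners of plate: z=170
P=onz(c,[f(188,262),f(380,302)],168);print(P.round(1),P.mean(0))
E
```

```text
[[ 491.3 -111.9   68. ]
 [ 579.4  -91.    68. ]] 90.54269273029577 0.23259053476369332
centre [533.9375208  -95.59331377]
[[ 492.1 -112.9   70. ]
 [ 580.   -92.1   70. ]] 90.34029914280103 0.23259053476369349
centre [534.68392299 -96.63642891]
[[ 488.9 -100.4   35. ]
 [ 584.1  -77.9   35. ]
 [ 584.2  -91.1   35. ]
 [ 489.2 -113.9   35. ]]
[[ 490.6 -111.9  168. ]
 [ 575.1  -85.1  168. ]] [532.85001642 -98.51765254 168.        ]
```

{"method": "arm_command", "body": {"rows": [0,0,0,0.005,-0.002,0.03,-1,0,0,0,0.01,-0.004,0.07,-1,0,0,0,0.014,-0.005,0.12,-1,0,0,0,0.014,-0.005,0.16,-1,0,0,0,0.014,-0.005,0.2,-1,0,0,0,0.014,-0.005,0.23,-1,0,0,0,0.014,-0.005,0.26,-1,0,0,0,0.014,-0.005,0.29,-1]}}

```text
time: 10.65
position: [534.1, -99.7, 179.9]
orientation: [-0.112, 0.994, -0.0, 0.0]
wrist_force: [-5.9, 1.1, 29.3]
finger_gap: 10.9
grip_force: 63.4
```

{"method": "arm_command", "body": {"rows": [0,0,0,0,0,0.005,-1,0,0,0,0,0,0.01,-1,0,0,0,0,0,0.015,-1,0,0,0,0,0,0.02,-1,0,0,0,0,0,0.025,-1,0,0,0,0,0,0.03,-1,0,0,0,0,0,0.035,-1,0,0,0,0,0,0.04,-1]}}

```text
time: 11.45
position: [534.2, -99.7, 179.8]
orientation: [-0.112, 0.994, -0.001, 0.002]
wrist_force: [-13.7, 3.3, 35.0]
finger_gap: 11.1
grip_force: 64.3
```

```bash
python3 - <<'E'
from cell import env; from meas import *
o=env.observe();print(o['position'],o['wrist_force'],o['ft_torque'],R.from_quat(o['orientation']).inv().apply(o['ft_torque']),R.from_quat(o['orientation']).inv().apply(o['wrist_force']))
c=env.capture('scene');np.savez('scene3.npz',**c)
E
```

```text
[534.19695126 -99.67113863 179.84580852] [-13.69111904   3.25612053  35.02116299] [0.74043865 3.17368738 0.02715115] [-1.43077175  2.92805455 -0.02582516] [ 12.45714055   6.16944342 -35.08972122]
```

The contact load (35 N, moment about y) puts the touch at the plate's low-x end. So my 1.7 mm shift was wrong. I'll lift off the rim, undo it and retry.

{"method": "arm_command", "body": {"rows": [0,0,0,0,0,-0.04,-1,0,0,0,0,0,-0.08,-1,0,0,0,-0.008,0,-0.08,-1,0,0,0,-0.015,0,-0.08,-1,0,0,0,-0.015,0,-0.06,-1,0,0,0,-0.015,0,-0.04,-1,0,0,0,-0.015,0,-0.02,-1,0,0,0,-0.015,0,0,-1]}}

```text
time: 12.3
position: [536.0, -99.3, 179.7]
orientation: [-0.112, 0.994, -0.001, 0.002]
wrist_force: [-16.1, 3.9, 49.7]
finger_gap: 11.1
grip_force: 66.5
```

```bash
python3 - <<'E'
from cell import env; from meas import *
o=env.observe();print(o['position'],o['wrist_force'],o['ft_torque'])
E
```

```text
[535.9829349  -99.29299157 179.72031775] [-16.14945904   3.93716936  49.68491481] [ 0.8853789   4.0008642  -0.04840438]
```

```bash
python3 - <<'E'
from cell import env; from meas import *
c=env.capture('scene');np.savez('scene4.npz',**c)
cv2.imwrite('pics/s4.png',np.clip(up(c,(264,284,334,344),10)*1.4,0,255).astype(np.uint8)[:,:,::-1])
E
```

```text
(no output)
```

View pics/s4.png

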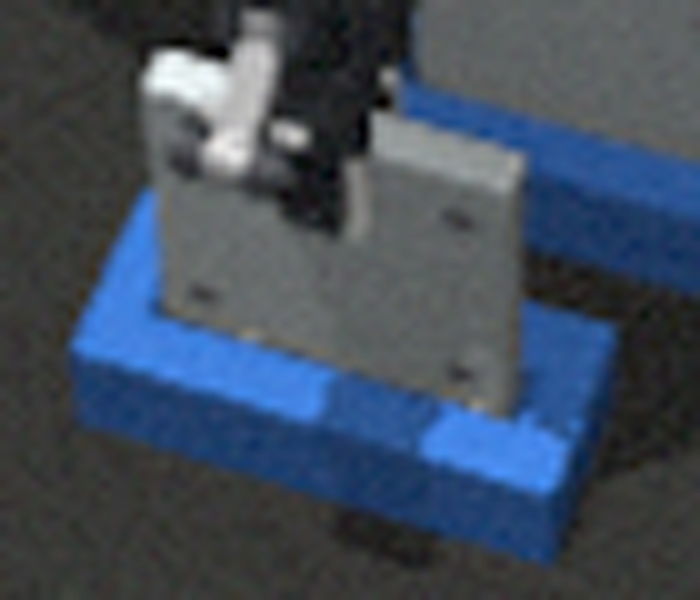

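```bash
python3 - <<'E'
from h import *
c=load('scene4.npz')
f=lambda u,v:((u+.5)/10-.5+264,(v+.5)/10-.5+284)
P=onz(c,[f(72,348),f(550,492),f(618,325),f(162,309),f(510,415)],35)[:,:2]
ex=P[1]-P[0];print('len',np.linalg.norm(ex));a=np.arctan2(ex[1],ex[0]);ex/=np.linalg.norm(ex);ey=np.array([-ex[1],ex[0]])
o=P[0]; print('yaw',a,'depth',(P[2]-P[1])@ey,(P[2]-P[1])@ex)
for q in P[3:]: print('long',(q-o)@ex,'norm',(q-o)@ey)
E
```

```text
len 123.71218885883094
yaw 0.2244042475685228 depth 49.78760789344813 0.9191851038206007
long 16.666095912635765 norm 17.608678951155127
long 107.73065102584997 norm 17.006669532267466
```

In the picture the plate is centred along the nest: its bottom corners are at (162,309) and (510,415), centre within 0.4 mm. It sits about 1.7 mm too near the front rim (17.3 mm from the front edge, should be 19). Shift +1.6 mm along tool y.

{"method": "arm_command", "body": {"rows": [0,0,0,0,0,-0.04,-1,0,0,0,0,0,-0.08,-1,0,0,0,0,0.007,-0.08,-1,0,0,0,0,0.013,-0.08,-1,0,0,0,0,0.013,-0.06,-1,0,0,0,0,0.013,-0.045,-1,0,0,0,0,0.013,-0.03,-1,0,0,0,0,0.013,-0.02,-1]}}

```text
time: 13.15
position: [535.2, -97.8, 176.8]
orientation: [-0.112, 0.994, 0.0, -0.0]
wrist_force: [-0.8, -0.4, -3.4]
finger_gap: 11.0
grip_force: 58.6
```

```bash
python3 - <<'E'
from cell import env; from meas import *
o=env.observe();print(o['position'],o['wrist_force'],o['ft_torque'])
E
```

```text
[535.23340636 -97.79550609 176.8024272 ] [-0.84251039 -0.35728925 -3.35139808] [0.01087025 0.02345686 0.00155719]
```

It's free and below the rim, so I'll continue down.

{"method": "arm_command", "body": {"rows": [0,0,0,0,0,0.025,-1,0,0,0,0,0,0.05,-1,0,0,0,0,0,0.075,-1,0,0,0,0,0,0.1,-1,0,0,0,0,0,0.125,-1,0,0,0,0,0,0.15,-1,0,0,0,0,0,0.17,-1,0,0,0,0,0,0.18,-1]}}

```text
time: 13.95
position: [535.2, -97.8, 155.4]
orientation: [-0.112, 0.994, 0.0, -0.0]
wrist_force: [-0.3, 0.5, -3.6]
finger_gap: 11.1
grip_force: 58.6
```

{"method": "arm_command", "body": {"rows": [0,0,0,0,0,0.003,-1,0,0,0,0,0,0.006,-1,0,0,0,0,0,0.01,-1,0,0,0,0,0,0.014,-1,0,0,0,0,0,0.018,-1,0,0,0,0,0,0.02,-1,0,0,0,0,0,0.02,-1,0,0,0,0,0,0.02,-1]}}

```text
time: 14.75
position: [535.3, -97.8, 155.1]
orientation: [-0.112, 0.994, -0.0, 0.001]
wrist_force: [-6.6, 0.3, 11.2]
finger_gap: 11.2
grip_force: 60.8
```

The plate is seated: the floor reacts at TCP 155.1, the same height as at the grasp. Release and rise.

{"method": "arm_command", "body": {"rows": [0,0,0,0,0,-0.01,-0.8,0,0,0,0,0,-0.02,-0.5,0,0,0,0,0,-0.02,-0.2,0,0,0,0,0,-0.02,0.1,0,0,0,0,0,-0.02,0.2,0,0,0,0,0,-0.02,0.2,0,0,0,0,0,-0.02,0.2,0,0,0,0,0,-0.02,0.2]}}

```text
time: 15.55
position: [535.3, -97.8, 155.6]
orientation: [-0.112, 0.994, 0.0, -0.0]
wrist_force: [0.2, -0.1, 0.2]
finger_gap: 51.5
grip_force: 0.0
```

{"method": "arm_command", "body": {"rows": [0,0,0,0,0,-0.05,0.2,0,0,0,0,0,-0.15,0.2,0,0,0,0,0,-0.3,0.2,0,0,0,0,0,-0.45,0.2,0,0,0,0,0,-0.6,0.2,0,0,0,0,0,-0.75,0.2,0,0,0,0,0,-0.85,0.2,0,0,0,0,0,-0.85,0.2]}}

```text
time: 16.35
position: [535.9, -97.9, 260.1]
orientation: [-0.112, 0.994, -0.0, 0.002]
wrist_force: [0.4, 0.4, -0.8]
finger_gap: 51.4
grip_force: 0.0
```

```bash
python3 - <<'E'
from cell import env; from meas import *
o=env.observe();print(o['position'],o['joint_positions'].round(3),go(o,[531.5,91.5,255],down(np.pi/2-.025)))
c=env.capture('scene');np.savez('scene5.npz',**c)
# blank top face now
bx=(264,284,334,344);k=6
im=up(c,bx,k);h=cv2.cvtColor(im,cv2.COLOR_RGB2HSV);g=(h[...,1]<70)&(h[...,2]>140)
print(rect(c,(g*255).astype(np.uint8),bx,k,110))
E
```

```text
[535.88755706 -97.91234281 260.06860405] [-0.181  0.059  0.062  1.57   0.    -0.406] (array([-0.   ,  0.002,  0.125]), array([-0.317,  1.547,  0.041]))
(array([ 511.67645264, -104.1186676 ]), [11.243545532226562, 42.66377258300781], np.float32(0.21513963), array([288.08644325, 298.40825745]))
```

{"method": "arm_command", "body": {"rows": [0,0,0,-0.02,0.08,0,0.2,0,0,0,-0.04,0.18,0,0.2,0,0,0,-0.06,0.28,0,0.2,0,0,0,-0.08,0.38,0,0.2,0,0,0,-0.1,0.48,0,0.2,0,0,0,-0.12,0.58,0,0.2,0,0,0,-0.14,0.68,0,0.2,0,0,0,-0.16,0.77,0,0.2]}}

```text
time: 17.2
position: [533.4, -2.3, 257.7]
orientation: [-0.113, 0.994, -0.0, 0.0]
wrist_force: [-1.0, -0.5, 0.1]
finger_gap: 51.6
grip_force: 0.0
```

{"method": "arm_command", "body": {"rows": [0,0,0.02,-0.02,0.1,0,0.2,0,0,0.04,-0.04,0.2,0,0.2,0,0,0.06,-0.06,0.3,0,0.2,0,0,0.08,-0.08,0.4,0,0.2,0,0,0.1,-0.1,0.5,0,0.2,0,0,0.115,-0.12,0.6,0,0.2,0,0,0.125,-0.14,0.7,0,0.2,0,0,0.125,-0.157,0.777,0,0.2]}}

```text
time: 18.0
position: [530.9, 92.7, 257.7]
orientation: [0.012, 1.0, 0.0, 0.0]
wrist_force: [-0.8, -0.1, 0.0]
finger_gap: 51.2
grip_force: 0.0
```

```bash
python3 - <<'E'
from cell import env; from meas import *
o=env.observe();print(o['position'],o['joint_positions'].round(3),go(o,[531.5,92.2,161],down(np.pi/2-.025)))
c=env.capture('scene');np.savez('scene5.npz',**c)
bx=(264,284,334,344);k=6
im=up(c,bx,k);h=cv2.cvtColor(im,cv2.COLOR_RGB2HSV);g=(h[...,1]<70)&(h[...,2]>140)
print('blank top seen on z=110:',rect(c,(g*255).astype(np.uint8),bx,k,110))
s=load('scene0.npz')
# refined ring front ellipse: reject outliers
im=up(s,(377,85,417,125),10);h=cv2.cvtColor(im,cv2.COLOR_RGB2HSV).astype(int)
for th in range(0,360,15):
    prof=[tuple(h[int(278+r*np.sin(np.radians(th))),int(168+r*np.cos(np.radians(th)))][1:]) for r in range(50,136,6)]
    print(th,' '.join(f'{a}/{b}' for a,b in prof))
E
```

```text
[530.87941657  92.71512561 257.69455896] [0.173 0.048 0.045 1.568 0.    0.198] (array([0., 0., 0.]), array([-0.005, -0.004,  0.806]))
blank top seen on z=110: (array([533.80230713, -99.07485199]), [11.308749198913574, 88.48345947265625], np.float32(0.22873127), array([297.4527154 , 301.11673629]))
0 22/115 28/117 20/117 17/117 22/115 22/116 21/120 21/124 17/122 11/114 10/122 21/132 111/115 224/98 230/102
15 9/110 18/114 26/118 22/117 20/117 20/116 22/117 22/116 20/112 19/108 20/104 36/99 89/97 192/97 247/101
30 14/111 16/112 18/112 20/115 22/118 24/118 22/117 22/117 17/117 13/115 14/108 50/97 126/99 208/102 235/104
45 20/112 14/112 11/111 20/116 22/118 24/119 23/120 19/120 18/113 30/102 86/92 188/87 249/86 252/87 210/90
60 12/110 16/110 18/113 22/117 17/117 18/115 23/112 19/105 13/101 5/99 5/98 30/95 101/109 167/119 232/110Traceback (most recent call last):
  File "<stdin>", line 11, in <module>
IndexError: index 401 is out of bounds for axis 0 with size 400
```

The blank stands home: its top rectangle reads 88x11 mm on z=110, centred on the nest. Descend on the flange.

{"method": "arm_command", "body": {"rows": [0,0,0,0,0,0.12,0.2,0,0,0,0,0,0.24,0.2,0,0,0,0,0,0.36,0.2,0,0,0,0,0,0.48,0.2,0,0,0,0,0,0.6,0.2,0,0,0,0,0,0.7,0.2,0,0,0,0,0,0.78,0.2,0,0,0,0,0,0.8,0.2]}}

```text
time: 18.85
position: [530.6, 91.5, 160.3]
orientation: [0.012, 1.0, -0.0, -0.001]
wrist_force: [0.1, -0.5, 0.3]
finger_gap: 51.0
grip_force: 0.0
```

{"method": "arm_command", "body": {"rows": [0,0,0,0,0,0,-0.2,0,0,0,0,0,0,-0.4,0,0,0,0,0,0,-0.6,0,0,0,0,0,0,-0.8,0,0,0,0,0,0,-1,0,0,0,0,0,0,-1,0,0,0,0,0,0,-1,0,0,0,0,0,0,-1], "force": 80}}

```text
time: 19.65
position: [531.4, 91.8, 162.5]
orientation: [0.012, 1.0, 0.0, 0.001]
wrist_force: [0.0, 1.4, 5.7]
finger_gap: 10.4
grip_force: 78.8
```

{"method": "arm_command", "body": {"rows": [0,0,0,0,0,-0.03,-1,0,0,0,0,0,-0.08,-1,0,0,0,0,0,-0.15,-1,0,0,0,0,0,-0.25,-1,0,0,0,0,0,-0.38,-1,0,0,0,0,0,-0.5,-1,0,0,0,0,0,-0.6,-1,0,0,0,0,0,-0.6,-1]}}

```text
time: 20.45
position: [531.6, 91.7, 236.2]
orientation: [0.012, 1.0, 0.0, 0.002]
wrist_force: [0.8, 0.5, -1.9]
finger_gap: 10.2
grip_force: 78.2
```

```bash
cat > ring.py <<'E'
from meas import *
s=load('scene0.npz');t=load('top0.npz')
B=(370,78,424,132)
im=cv2.GaussianBlur(up(s,B,10),(0,0),3);h=cv2.cvtColor(im,cv2.COLOR_RGB2HSV).astype(int)
cx,cy=168+70,278+70
pts=[]
for th in np.arange(0,360,4):
    if 65<th<112: continue
    for r in np.arange(60,140):
        x=cx+r*np.cos(np.radians(th));y=cy+r*np.sin(np.radians(th)); q=h[int(y),int(x)]
        if q[1]>90 or q[2]>150 or q[2]<80: pts.append((x,y));break
pts=np.array(pts,np.float32)
for _ in range(4):
    el=cv2.fitEllipse(pts);A=np.radians(el[2]);d=pts-el[0]
    u=np.c_[d@[np.cos(A),np.sin(A)],d@[-np.sin(A),np.cos(A)]]/(np.array(el[1])/2)
    rr=np.linalg.norm(u,axis=1); keep=abs(rr-1)<.05; print(el,len(pts),rr.std()); pts=pts[keep]
th=np.linspace(0,2*np.pi,72,endpoint=False);A=np.radians(el[2]);a,b=np.array(el[1])/2
E=np.c_[el[0][0]+a*np.cos(th)*np.cos(A)-b*np.sin(th)*np.sin(A),el[0][1]+a*np.cos(th)*np.sin(A)+b*np.sin(th)*np.cos(A)]
px=(E+.5)/10-.5+B[:2]; v=ray(s,px); v/=np.linalg.norm(v,axis=1)[:,None]
M=np.c_[v[:,0]**2,v[:,1]**2,v[:,2]**2,2*v[:,0]*v[:,1],2*v[:,0]*v[:,2],2*v[:,1]*v[:,2]]
q=np.linalg.svd(M)[2][-1]; Q=np.array([[q[0],q[3],q[4]],[q[3],q[1],q[5]],[q[4],q[5],q[2]]])
w,U=np.linalg.eigh(Q)
if (w>0).sum()==1: w,U=np.linalg.eigh(-Q)
l3,l2,l1=w;e3,e2,e1=U.T;m=v.mean(0)
for sg in(1,-1):
    n=np.sqrt((l2-l3)/(l1-l3))*e3+sg*np.sqrt((l1-l2)/(l1-l3))*e1
    if n@m>0:n=-n
    X=v/(v@n)[:,None]*-1; c0=X.mean(0); rad=np.linalg.norm(X-c0,axis=1)
    print('n',n.round(3),'c',(s['position']+c0*34/rad.mean()).round(1),'pitch',np.arcsin(-n[2]).round(3),'yaw',np.arctan2(n[1],n[0]).round(3),rad.std()/rad.mean())
ec=(np.array(el[0])+.5)/10-.5+B[:2]; print('px',ec)
for z in (270,275,280): print(z,'scene',onz(s,[ec],z)[0].round(1),'top',onz(t,[(133.4,263.1)],z)[0].round(1))
E
python3 ring.py
```

```text
((240.76260375976562, 359.6280517578125), (145.38575744628906, 248.20533752441406), 106.79950714111328) 78 0.044816911612442334
((240.93617248535156, 359.2004699707031), (142.99452209472656, 248.26513671875), 106.10137176513672) 64 0.018550490041774552
((240.93617248535156, 359.2004699707031), (142.99452209472656, 248.26513671875), 106.10137176513672) 64 0.018550490041774552
((240.93617248535156, 359.2004699707031), (142.99452209472656, 248.26513671875), 106.10137176513672) 64 0.018550490041774552
n [ 0.188 -0.891 -0.413] c [498.  444.5 307.3] pitch 0.426 yaw -1.363 0.009562213593260326
n [ 0.139 -0.001  0.99 ] c [498.  444.8 307.7] pitch -1.431 yaw -0.005 0.006313127565910882
px [393.64361725 113.470047  ]
270 scene [476.7 502.7 270. ] top [486.5 491.4 270. ]
275 scene [479.6 494.9 275. ] top [485.7 489.5 275. ]
280 scene [482.4 487.2 280. ] top [484.9 487.6 280. ]
```

The flange is gripped (gap 10.4, 2 N weight) and lifted. Next: check the pitch from the head's edges and work out the presentation pose.

```bash
cat > tgt.py <<'E'
from h import *
def lensf(p,yaw):
    n=np.array([np.cos(p)*np.cos(yaw),np.cos(p)*np.sin(yaw),-np.sin(p)])
    x=-n; z=np.array([np.sin(p)*np.cos(yaw),np.sin(p)*np.sin(yaw),np.cos(p)]); return x,z
def target(lens,p,yaw,off=(0,10,102.5)):
    yf,zf=lensf(p,yaw); y=yf; z=-zf; x=np.cross(y,z)
    Rm=R.from_matrix(np.c_[x,y,z]); boss=np.array(lens)-180*yf
    return boss-Rm.apply(off),Rm,boss
E
python3 - <<'E'
from cell import env; from tgt import *
s=load('scene0.npz')
f=lambda u,v:((u+.5)/10-.5+377,(v+.5)/10-.5+85)
yl=np.array([-np.sin(-1.37),np.cos(-1.37),0])
for a,b in(((160,2),(118,138)),((328,40),(297,178))):
    r=ray(s,[f(*a),f(*b)]);n=np.cross(np.cross(*r),yl);n/=np.linalg.norm(n)
    if n[1]>0:n=-n
    print('edge axis',n.round(3),'pitch',np.arcsin(-n[2]).round(3))
P,Rm,boss=target((483.3,490,278),.43,-1.37)
o=env.observe();print(P.round(1),boss.round(1),go(o,P,Rm),o['joint_positions'].round(2),Rm.as_quat())
E
```

```text
edge axis [ 0.173 -0.85  -0.498] pitch 0.521
edge axis [ 0.085 -0.419 -0.904] pitch 1.129
[526.3 278.9 292. ] [515.9 329.7 203. ] (array([-0.214,  0.026, -0.111]), array([ 0.082,  1.559, -0.464])) [ 0.17  0.04 -0.    1.52 -0.    0.2 ] [-0.09792194  0.97205667  0.21227308 -0.02138372]
```

{"method": "arm_command", "body": {"rows": [0,0,0,0,0.06,-0.05,-1,-0.01,0,-0.01,0.01,0.15,-0.1,-1,-0.03,0,-0.02,0.01,0.25,-0.15,-1,-0.045,0.005,-0.03,0.02,0.36,-0.18,-1,-0.06,0.007,-0.035,0.02,0.47,-0.2,-1,-0.08,0.01,-0.04,0.03,0.58,-0.22,-1,-0.1,0.01,-0.05,0.04,0.69,-0.23,-1,-0.107,0.013,-0.055,0.04,0.78,-0.23,-1]}}

```text
time: 21.25
position: [528.2, 186.5, 261.4]
orientation: [-0.043, 0.993, 0.108, -0.012]
wrist_force: [0.2, -1.1, -1.4]
finger_gap: 10.1
grip_force: 78.2
```

```bash
python3 - <<'E'
from cell import env; from tgt import *
P,Rm,boss=target((483.3,490,278),.43,-1.37)
o=env.observe();print(o['position'],go(o,P,Rm),o['joint_positions'].round(2))
E
```

```text
[528.17772462 186.45380329 261.38964268] (array([-0.106,  0.011, -0.055]), array([-0.049,  0.806, -0.084])) [0.26 0.07 0.07 1.54 0.22 0.17]
```

{"method": "arm_command", "body": {"rows": [-0.013,0.001,-0.007,-0.006,0.1,-0.01,-1,-0.026,0.003,-0.014,-0.012,0.2,-0.02,-1,-0.04,0.004,-0.02,-0.02,0.31,-0.03,-1,-0.053,0.006,-0.028,-0.025,0.42,-0.045,-1,-0.07,0.007,-0.035,-0.03,0.53,-0.055,-1,-0.08,0.009,-0.042,-0.04,0.64,-0.07,-1,-0.1,0.01,-0.05,-0.045,0.75,-0.08,-1,-0.106,0.011,-0.055,-0.049,0.806,-0.084,-1]}}

```text
time: 22.05
position: [526.7, 278.9, 292.2]
orientation: [-0.097, 0.972, 0.212, -0.021]
wrist_force: [0.4, -1.1, -2.0]
finger_gap: 10.1
grip_force: 78.2
```

```bash
python3 - <<'E'
from cell import env; from tgt import *
from meas import up
P,Rm,boss=target((483.3,490,278),.43,-1.37)
o=env.observe();print(o['position'],go(o,P,Rm),o['joint_positions'].round(2))
im=[]
for n,b in(('scene',(330,75,430,215)),('top',(100,215,225,320))):
    c=env.capture(n);np.savez(n+'6.npz',**c); im.append(c)
a=up(im[0],(335,85,415,205),5);b=up(im[1],(105,225,193,345),5) # 400x600, 440x600
cv2.imwrite('pics/f.png',np.hstack([a,b[:, :400]])[:,:,::-1])
E
```

```text
[526.74080083 278.90093626 292.15743559] (array([-0.,  0., -0.]), array([ 0.004, -0.   ,  0.002])) [0.34 0.12 0.15 1.54 0.43 0.15]
```

View pics/f.png

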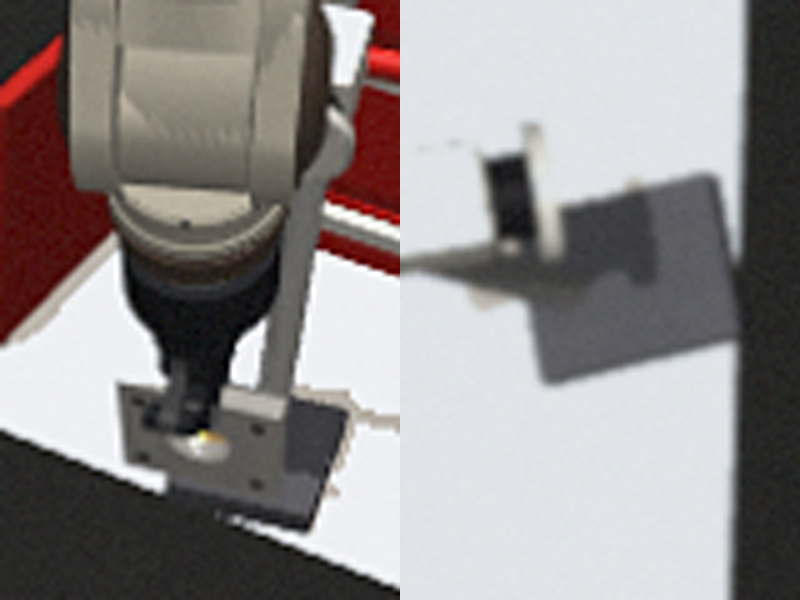

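The pose is reached: the flange hangs square below the gripper with its back at (205,440) in the left crop. Cross-check the lens position against the camera's foot, and the held flange's back-face corners against where the robot says they are.

```bash
python3 - <<'E'
from cell import env; from tgt import *
t=load('top6.npz');s=load('scene6.npz')
g=lambda u,v:((u-400+.5)/5-.5+105,(v+.5)/5-.5+225)
P=onz(t,[g(718,175),g(740,336),g(548,383)],0);print('foot',P.round(1),np.linalg.norm(P[1]-P[0]),np.linalg.norm(P[2]-P[1]))
e=P[2]-P[1];print('foot yaw of +x',np.arctan2(e[1],e[0]),'front centre',P[:2].mean(0))
u=e/np.linalg.norm(e); o0=P[:2].mean(0)-20*u; print('camera origin',o0,'glass level pt',o0+23*u)
o=env.observe();Rm=R.from_quat(o['orientation'])
B=o['position']+Rm.apply([[sx*45,-6,z] for sx,z in((1,52.5),(-1,52.5),(-1,152.5),(1,152.5))])
px=proj(s,B);f=(px-[335,85]+.5)*5-.5;print('pred corners crop',f.round())
obs=np.array([(118,385),(285,410),(290,503),(122,465)]);print(obs)
b=proj(s,[o['position']+Rm.apply([0,-6,102.5])]);print('bore pred',(b-[335,85]+.5)*5-.5)
E
```

```text
foot [[536.1 490.2   0. ]
 [440.1 474.5   0. ]
 [415.8 586.8   0. ]] 97.26864368045615 114.90202893665077
foot yaw of +x 1.784420655637879 front centre [488.12119057 482.34544484   0.        ]
camera origin [492.36125515 462.80006553   0.        ] glass level pt [487.48518089 485.27725174   0.        ]
pred corners crop [[120. 380.]
 [286. 419.]
 [282. 503.]
 [129. 466.]]
[[118 385]
 [285 410]
 [290 503]
 [122 465]]
bore pred [[203.61892202 443.45225034]]
```

Everything agrees. The foot gives yaw 1.76 and a glass point consistent with the lens estimate. The bore is seen at (205,442) against a predicted (204,443). Settle, then hand in.

{"method": "arm_command", "body": {"rows": [0,0,0,0,0,0,-1,0,0,0,0,0,0,-1,0,0,0,0,0,0,-1,0,0,0,0,0,0,-1,0,0,0,0,0,0,-1,0,0,0,0,0,0,-1,0,0,0,0,0,0,-1,0,0,0,0,0,0,-1]}}

```text
time: 22.95
position: [526.7, 277.8, 291.7]
orientation: [-0.097, 0.972, 0.211, -0.021]
wrist_force: [-0.3, -0.3, -1.7]
finger_gap: 10.2
grip_force: 78.2
```

```bash
python3 - <<'E'
from cell import env
o=env.observe();print(o['position'],o['dq'].round(4),o['grip_force'])
print(env.hand_in())
E
```

```text
[526.73960062 277.8378317  291.680648  ] [ 0.0013  0.0024  0.0001  0.0012 -0.0019 -0.0002] 78.16983103752136
the job is handed in; nothing more can be done
None
```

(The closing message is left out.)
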